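# Put the sockets back on the strip in order of size

### The arm

A 7-joint arm with a two-finger parallel gripper is mounted at the origin on a cart in front of the work surface, level with it; the furniture and walls round the work are solid. World frame = base frame: x ahead of the robot, y to its left, z up, the work surface at z = 0. Lengths are in mm, angles in rad, forces in N, time in s.
With the tool pointing down it reaches from about 400 to 875 mm from the base axis. Payload 4.4 kg.
Tool frame: the origin (TCP) lies midway between the tips of the shut fingers; the grasp point (between the pads) lies 19 mm behind it; z points along the fingers, y is the line along which they close (so a half turn about z gives the same grasp; the last joint's range is limited). The gripper opens to 85 mm and grips with 20 to 120 N. Pads are 22 mm wide; open, the fingers measure 114 mm over their backs; the gripper's body (76 mm by 85 mm) begins 54 mm behind the grasp point. The pads swing forward as they close: fully open they stand 13 mm farther back than shut.
Start: joints at [1.262, 0.628, 0.038, 1.517, -0.027, 0.996, -0.02], TCP at [156.301, -630.942, 231.313] pointing down, gripper open.
Joint ranges: [-3.06, 3.06], [-0.37, 2.12], [-1.25, 1.32], [0.18, 2.47], [-1.1, 4.24], [0.23, 1.98], [-2.94, 2.94]. Speed limits (rad/s): [2.57, 2.57, 3.14, 3.14, 3.14, 3.14, 3.14].

### API

Orientations are given as [roll, pitch, yaw] about the fixed x, y, z axes, in that order (R = Rz(yaw) Ry(pitch) Rx(roll)).
In Python, from cell import read_state, get_image, finish_job gives the robot as it stands.
- The arm moves only by the tool send_rows, never from a script. Its argument "series" is a list of rows, each an object of numbers: "ax", "ay", "az": the turn, a rotation vector about the tool's x, y, z in rad; "dx", "dy", "dz": the shift along the tool's x, y, z in cm; "hand": the closure, from 0 (fully open) to 1 (shut). In form: [{"ax": .., "ay": .., "az": .., "dx": .., "dy": .., "dz": .., "hand": ..}, ...]. A call has 1 to 10 rows; each row is the pose to reach, as a shift and turn from the pose commanded when the call began, along the tool's axes at that moment; what a row does not reach only later rows make up. A row lasts 1/10 s, in which the tool goes at most 50 mm and 8.59 degrees, less where a joint would pass 70% of its speed; a pose out of reach is approached as far as the arm can. A call with a gripper value outside its range is refused whole. The fingers move at their own pace and stop on an object; the grip force is fixed at half the most. Time passes only in rows, so rows that repeat a pose let the fingers close. It gives the time, the measured TCP pose, the force, the opening and the grip force at its end, in the units of the state.
- read_state(): the state, without advancing time (a new reading comes with each control period).
- get_image(name): name is "scene" or "side" or "wrist"; returns a dict with "pixels" (384x512x3 uint8, red, green, blue), "mtx" (3x3 intrinsics, pixels), "k1" (the pictures are not rectified: a ray, as slopes to the right and down, at radius r is drawn at 1 + k1 r^2 times it, then the intrinsics apply), "R" (3x3) and "t" (3): a world point X has camera coordinates R X + t. Camera axes: x right, y down, z forward; pixel columns grow to the right and rows downward; lengths in mm; the calibration is good to about 2 mm. A picture is of the moment at which its call begins. There is no depth.
- finish_job(): hands the job in; it is judged then, once.
The state is a dict: "clock": time; "qpos": joint angles; "qd": joint speeds; "tau": joint torques, N m; "eef_pos": TCP position; "tool_rot": TCP orientation; "force": force on the tool from outside, world axes, zero at the start; "torque": the same for the moment, N m; "width": finger opening in mm; "gripper_force": force on a finger pad.
Only numpy, scipy, OpenCV 4.12 (cv2) and the standard library are available. Lean on these libraries where they do the work, as an engineer would, in place of code of your own. Each camera call takes 0.05 s, during which the arm holds its last target. There are 200 camera calls.

### The job

Put the four loose steel sockets back on the aluminium strip in order of size, one standing upright inside each ring: the smallest in the red ring at one end, then growing along the row to the largest in the blue ring at the other end. Leave the tape measure and the red bottle standing where they are.

Things in the scene. Friction and masses are not known exactly. Their poses are not given: they have to be found in the camera images.
- socket_24: loose steel drive socket, the smallest of four: round, 24 mm across and 48 mm tall, standing on its narrower drive end with the open end up (wall 4 to 6 mm, hollow in its upper 55 %; the lower 30 % is a tenth slimmer, with a dark band); mass roughly 60 g. Origin at the centre of its underside, z axis up along its axis.
- socket_31: loose steel drive socket, the second smallest of four: round, 31 mm across and 54 mm tall, standing on its narrower drive end with the open end up (wall 4 to 6 mm, hollow in its upper 55 %; the lower 30 % is a tenth slimmer, with a dark band); mass roughly 100 g. Origin at the centre of its underside, z axis up along its axis.
- socket_38: loose steel drive socket, the second largest of four: round, 38 mm across and 60 mm tall, standing on its narrower drive end with the open end up (wall 4 to 6 mm, hollow in its upper 55 %; the lower 30 % is a tenth slimmer, with a dark band); mass roughly 150 g. Origin at the centre of its underside, z axis up along its axis.
- socket_46: loose steel drive socket, the largest of four: round, 46 mm across and 66 mm tall, standing on its narrower drive end with the open end up (wall 4 to 6 mm, hollow in its upper 55 %; the lower 30 % is a tenth slimmer, with a dark band); mass roughly 220 g. Origin at the centre of its underside, z axis up along its axis.
- red_ring: flat red ring mark, 55 mm outside and 45 mm inside with a dark middle, painted at one end of the fixed aluminium strip (250 x 64 mm, its top 8 mm above the bench). The four rings lie in one straight row, 60 mm from centre to centre. Origin at the ring's centre on the strip's top; its y axis runs along the row, z is up.
- white_ring: flat white ring mark, 55 mm outside and 45 mm inside with a dark middle, painted at one of the two inner places of the fixed aluminium strip (250 x 64 mm, its top 8 mm above the bench). The four rings lie in one straight row, 60 mm from centre to centre. Origin at the ring's centre on the strip's top; its y axis runs along the row, z is up.
- yellow_ring: flat yellow ring mark, 55 mm outside and 45 mm inside with a dark middle, painted at one of the two inner places of the fixed aluminium strip (250 x 64 mm, its top 8 mm above the bench). The four rings lie in one straight row, 60 mm from centre to centre. Origin at the ring's centre on the strip's top; its y axis runs along the row, z is up.
- blue_ring: flat blue ring mark, 55 mm outside and 45 mm inside with a dark middle, painted at the other end of the fixed aluminium strip (250 x 64 mm, its top 8 mm above the bench). The four rings lie in one straight row, 60 mm from centre to centre. Origin at the ring's centre on the strip's top; its y axis runs along the row, z is up.
- tape_measure: bystander: yellow and black tape measure standing on the bench, 38 x 75 x 65 mm high, loose. Origin under its centre, z up.
- glue_bottle: bystander: small red bottle with a white nozzle standing on the bench, 39 mm across, 118 mm tall, loose, in front of a fixed blue tool case (115 mm tall; its right side, y = -0.10, is at least 70 mm from the middle of any socket). Shelf bins overhang the back of the bench from x = 0.58, 0.53 m up: carry things low. Origin under its centre, z up.
Things that resemble listed ones, but are neither listed nor needed, are in the scene too. What is shaped like the socket_31 but brown is not meant.

How it is judged (in metres and radians):
At the end, for the whole second after the job is handed in: In order of size from the red ring to the blue ring, each socket stands within 12 mm of its own ring's centre, upright within 0.1 rad on the strip, released and at rest; tape measure and red bottle stand upright within 30 mm of where they were (horizontal distance between socket_24 and red_ring below 0.012 m and ((horizontal distance between socket_31 and white_ring below 0.012 m and horizontal distance between white_ring and red_ring below 0.09 m) or (horizontal distance between socket_31 and yellow_ring below 0.012 m and horizontal distance between yellow_ring and red_ring below 0.09 m)) and ((horizontal distance between socket_38 and white_ring below 0.012 m and horizontal distance between white_ring and blue_ring below 0.09 m) or (horizontal distance between socket_38 and yellow_ring below 0.012 m and horizontal distance between yellow_ring and blue_ring below 0.09 m)) and horizontal distance between socket_46 and blue_ring below 0.012 m and angle between each of socket_24, socket_31, socket_38, socket_46's own z axis and vertical below 0.1 rad and height (world z) of socket_24 between 0.004 and 0.014 m and linear speed of each of socket_24, socket_31, socket_38, socket_46 below 0.03 m/s and angular speed of each of socket_24, socket_31, socket_38, socket_46 below 0.3 rad/s and height (world z) of socket_31 between 0.004 and 0.014 m and height (world z) of socket_38 between 0.004 and 0.014 m and height (world z) of socket_46 between 0.004 and 0.014 m and distance of each of tape_measure, glue_bottle from where it was at the start of the episode below 0.03 m and angle between each of tape_measure, glue_bottle's own z axis and vertical below 0.2 rad); the robot touches nothing.
It fails at once if the tape measure is pushed away or knocked over (distance of tape_measure from where it was at the start of the episode above 0.03 m or angle between tape_measure's own z axis and vertical above 0.3 rad).
It fails at once if the red bottle is pushed away or knocked over (distance of glue_bottle from where it was at the start of the episode above 0.03 m or angle between glue_bottle's own z axis and vertical above 0.3 rad).
It also fails if it takes over 83 s, if anything falls off the work surface, if the arm or the gripper's body presses on something with over 40 N, if the wrist force passes 120 N, or if a joint passes its speed limit or range.

## Working session

There is one attempt and no reset: what is moved stays moved. The work goes in short steps, Python scripts to look and compute and a tool call to move; the robot and the scene stay as the last step left them, time stands still between calls to the robot, and variables do not carry over. Pictures are saved under pics/ and viewed, at most 14 in all, crops included, and the job is handed in when it is done.

Besides the shell and the picture viewer there is one more tool, called after ">>>" by a JSON object that holds its "op" and its "data", one argument or row to a line. send_rows: Moves the arm, as the interface text tells. Its arguments: {"type":"object","properties":{"series":{"type":"array","items":{"type":"object","properties":{"ax":{"type":"number"},"ay":{"type":"number"},"az":{"type":"number"},"dx":{"type":"number"},"dy":{"type":"number"},"dz":{"type":"number"},"hand":{"type":"number"}}}}},"required":["series"]}

```bash
mkdir -p pics; ls; cat > h.py <<'E'
import numpy as np, cv2, sys
from cell import read_state,get_image,finish_job
def grab(n,tag):
    im=get_image(n); cv2.imwrite(f'pics/{tag}.png',im['pixels'][:,:,::-1]); np.savez(f'pics/{tag}.npz',**im); return im
def load(tag): return dict(np.load(f'pics/{tag}.npz'))
def ray(im,u,v):
    K=im['mtx'];d=np.array([[[ (u-K[0,2])/K[0,0],(v-K[1,2])/K[1,1]]]]).ravel()
    p=d.copy()
    for _ in range(30): p=d/(1+float(im['k1'])*(p@p))
    R=im['R'];c=-R.T@im['t'];return c,R.T@np.array([p[0],p[1],1.])
def onz(im,u,v,z):
    c,d=ray(im,u,v);return c+d*(z-c[2])/d[2]
def proj(im,X):
    x=im['R']@np.array(X,float)+im['t'];p=x[:2]/x[2];p=p*(1+float(im['k1'])*(p@p));K=im['mtx'];return K[0,0]*p[0]+K[0,2],K[1,1]*p[1]+K[1,2]
E
python3 - <<'E'
from h import *
for n in('scene','side','wrist'):
    im=grab(n,n+'0');print(n,(-im['R'].T@im['t']).round(),im['mtx'][0,0],im['k1'])
print(read_state())
a=[cv2.imread(f'pics/{n}0.png') for n in('scene','side','wrist')]
E
```

```text
pics
scene [-13. 568. 730.] 463.28550380735857 -0.17780653451115236
side [437. 371. 604.] 369.9117390663127 0.033974399719858356
wrist [ 225. -614.  372.] 333.387247216606 -0.10063469792714037
{'clock': 0.15, 'qpos': array([ 1.26218368,  0.62916497,  0.03843683,  1.51810988, -0.02701268,
        0.99629899, -0.01999165]), 'qd': array([-0.00202833, -0.00313423,  0.00078412, -0.00368762, -0.00069112,
       -0.00112937,  0.00070363]), 'tau': array([ 3.34338009e-03, -5.63797975e+01,  1.22839976e+00, -1.93650234e+01,
        1.11172264e-02,  7.42525735e-03, -1.42748806e-05]), 'eef_pos': array([ 156.21313466, -630.4729145 ,  230.58892162]), 'tool_rot': array([-3.14012861e+00, -9.35986355e-06,  2.42824084e-01]), 'force': array([-0.13709379,  0.77665565,  0.52420099]), 'torque': array([ 0.02485782,  0.01510974, -0.00835172]), 'gripper_force': 0.0, 'width': 85.7282350728726}
```

View pics/scene0.png

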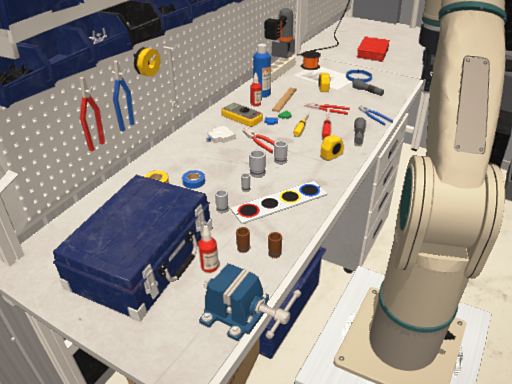

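View pics/side0.png

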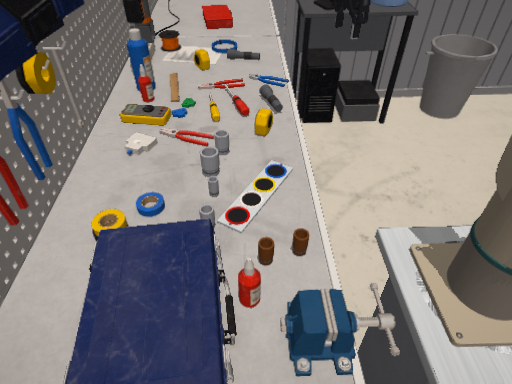

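The scene view shows the strip with red (248,210), white (270,203), yellow (290,196) and blue (310,190) rings. The sockets are at (222,200), (245,182), (257,162) and (281,152), the bottle at (208,250) and the tape at (332,147). The side view agrees. I'll zoom in on both.

```bash
python3 - <<'E'
from h import *
a=cv2.imread('pics/scene0.png')[125:275,195:355];b=cv2.imread('pics/side0.png')[95:245,180:320]
cv2.imwrite('pics/z0.png',np.hstack([cv2.resize(a,None,fx=2.6,fy=2.6,interpolation=2),cv2.resize(b,None,fx=2.6,fy=2.6,interpolation=2)]))
for n in('scene','side'):
    im=load(n+'0');h=cv2.cvtColor(im['pixels'],cv2.COLOR_RGB2HSV);H,S,V=cv2.split(h)
    for c,m in dict(red=((H<8)|(H>172))&(S>150)&(V>80),blue=(H>100)&(H<122)&(S>130)&(V>60),yel=(H>18)&(H<32)&(S>150)&(V>100)).items():
        k,l,st,ce=cv2.connectedComponentsWithStats(m.astype(np.uint8))
        for i in range(1,k):
            if st[i,4]>40:
                x,y,w,hh=st[i,:4];u,v=x+(w-1)/2,y+(hh-1)/2
                if 120<v<300: print(n,c,st[i],onz(im,u,v,8).round(1)[:2],'base',onz(im,u,y+hh-1,0).round()[:2])
E
```

```text
scene red [ 80  96  24  55 485] [1158.2 -342. ] base [1035. -223.]
scene red [322 120   9  18 110] [ 446.4 -679.2] base [ 430. -641.]
scene red [252 135  22  18 130] [ 579.  -496.4] base [ 561. -465.]
scene red [238 204  21  13  90] [ 453.9 -197.3] base [ 447. -185.]
scene red [198 238  20  34 285] [452.5 -17.4] base [429.  18.]
scene blue [265 118  13   7  74] [ 625.1 -637.3] base [ 622. -632.]
scene blue [183 171  22  17 211] [ 652.2 -240.8] base [ 637. -219.]
scene blue [300 184  20  12  77] [ 355.9 -350. ] base [ 350. -338.]
scene blue [156 190  22  16 114] [ 664.9 -138.6] base [ 652. -121.]
scene blue [102 194  16  16  63] [786.2 -51.3] base [772. -35.]
scene blue [173 195  13  12  54] [ 628.4 -144.3] base [ 621. -134.]
scene blue [148 195  60  73 542] [559.4 -47.7] base [493.  41.]
scene blue [168 207  19   8  67] [ 607.8 -109. ] base [ 606. -105.]
scene blue [ 80 209  20  21  94] [780.6  27. ] base [761.  49.]
scene blue [170 245  19  30 139] [498.5  26.9] base [477.  57.]
scene blue [  54  249   89   66 1528] [609.9 168.8] base [553. 230.]
scene blue [ 67 248  63  41 467] [63
[... 653 characters left out ...]
] [ 451.6 -197. ] base [ 452. -180.]
side red [238 269  23  39 527] [430.4 -10.7] base [431.  23.]
side blue [   7  106   45   74 1103] [1017.4 -492. ] base [ 963. -347.]
side blue [265 164  22  14  96] [ 353.6 -348.3] base [ 355. -332.]
side blue [136 193  28  23 353] [ 650.9 -239.1] base [ 648. -212.]
side blue [ 144  220   72   90 3770] [564.3 -68.3] base [555.  22.]
side blue [ 94 229  23  28 198] [ 722.7 -129.6] base [ 718. -101.]
side blue [ 87 256  18  49 440] [717.  -39.6] base [707.   6.]
side yel [255 109  17  27 335] [ 372.2 -575.4] base [ 375. -519.]
side yel [253 177  22  15 101] [ 386.8 -298.2] base [ 388. -282.]
side yel [ 92 209  34  27 420] [ 729.9 -186.7] base [ 724. -157.]
```

View pics/z0.png

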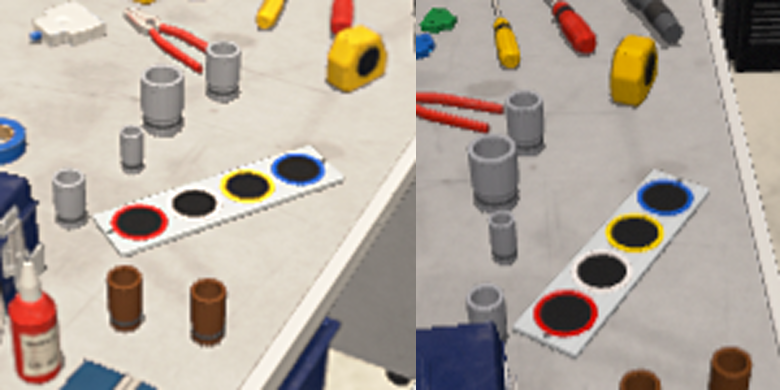

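View pics/wrist0.png

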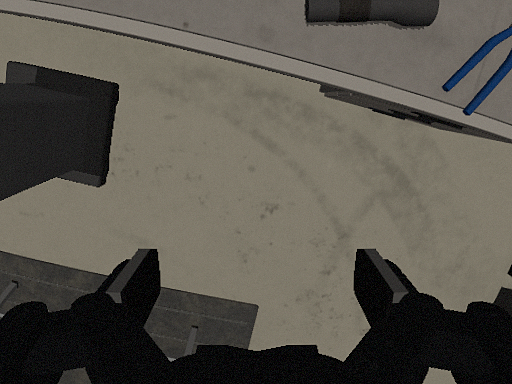

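```bash
python3 - <<'E'
from h import *
a=load('scene0');b=load('side0')
for n,z,p,q in(('46',66,(257.3,155.8),(209.6,152.7)),('38',60,(280.8,144.6),(221.9,133.8)),('31',54,(221.5,193.5),(207.3,209.2)),('24',48,(245.4,175.8),(213.1,178.8))):
    print(n,onz(a,*p,z).round(),onz(b,*q,z).round())
E
```

```text
46 [ 512. -348.   66.] [ 515. -351.   66.]
38 [ 488. -440.   60.] [ 488. -440.   60.]
31 [ 513. -172.   54.] [ 512. -172.   54.]
24 [ 506. -273.   48.] [ 505. -276.   48.]
```

>>> {"op": "send_rows", "data": {
  "series": [
    {"dx":42.5,"dy":-26.1,"dz":3.0,"az":-0.757,"hand":0},
    {"dx":42.5,"dy":-26.1,"dz":3.0,"az":-0.757,"hand":0},
    {"dx":42.5,"dy":-26.1,"dz":3.0,"az":-0.757,"hand":0},
    {"dx":42.5,"dy":-26.1,"dz":3.0,"az":-0.757,"hand":0},
    {"dx":42.5,"dy":-26.1,"dz":3.0,"az":-0.757,"hand":0},
    {"dx":42.5,"dy":-26.1,"dz":3.0,"az":-0.757,"hand":0},
    {"dx":42.5,"dy":-26.1,"dz":3.0,"az":-0.757,"hand":0},
    {"dx":42.5,"dy":-26.1,"dz":3.0,"az":-0.757,"hand":0},
    {"dx":42.5,"dy":-26.1,"dz":3.0,"az":-0.757,"hand":0},
    {"dx":42.5,"dy":-26.1,"dz":3.0,"az":-0.757,"hand":0}
  ]
}}

```text
invalid input at $.series[0]: expected keys ax, ay, az, dx, dy, dz, hand
```

```bash
cat >> h.py <<'E'
from scipy.spatial.transform import Rotation as Ro
def go(*T,yaw=1.0):
    """tool-axis shift (cm) and turn from the measured pose to world target T (mm), tool down"""
    s=read_state();R=Ro.from_euler('xyz',s['tool_rot']);g=Ro.from_euler('xyz',[np.pi,0,yaw])
    return (R.inv().apply(np.array(T)-s['eef_pos'])/10).round(2),(R.inv()*g).as_rotvec().round(3)
E
python3 - <<'E'
from h import *
s=read_state();print(s['eef_pos'],s['tool_rot'],s['clock'],s['qpos'].round(2));print(go(506,-275,200))
im=grab('wrist','w1');print((-im['R'].T@im['t']).round())
for p in((506,-275,48),(453,-197,8),(513,-172,54)):print(proj(im,p))
E
```

```text
[ 156.21313466 -630.4729145   230.58892162] [-3.14012861e+00 -9.35986355e-06  2.42824084e-01] 0.15 [ 1.26  0.63  0.04  1.52 -0.03  1.   -0.02]
(array([ 42.5 , -26.09,   3.1 ]), array([-0.001, -0.001, -0.757]))
[ 225. -614.  372.]
(np.float64(78.98096809742623), np.float64(-98.43559021044118))
(np.float64(2.37692935236214), np.float64(-104.18885664079917))
(np.float64(182.2774760379934), np.float64(99.08429194857331))
```

View pics/w1.png

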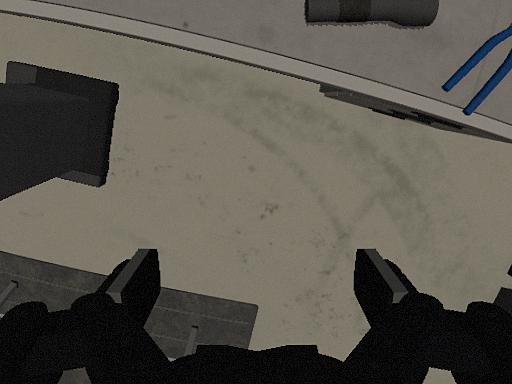

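The call was refused because every row needs all seven keys, so the view is unchanged: still just the floor and the fingers. I'll send it again.

>>> {"op": "send_rows", "data": {
  "series": [
    {"ax":0,"ay":0,"dx":42.5,"dy":-26.1,"dz":3.0,"az":-0.757,"hand":0},
    {"ax":0,"ay":0,"dx":42.5,"dy":-26.1,"dz":3.0,"az":-0.757,"hand":0},
    {"ax":0,"ay":0,"dx":42.5,"dy":-26.1,"dz":3.0,"az":-0.757,"hand":0},
    {"ax":0,"ay":0,"dx":42.5,"dy":-26.1,"dz":3.0,"az":-0.757,"hand":0},
    {"ax":0,"ay":0,"dx":42.5,"dy":-26.1,"dz":3.0,"az":-0.757,"hand":0},
    {"ax":0,"ay":0,"dx":42.5,"dy":-26.1,"dz":3.0,"az":-0.757,"hand":0},
    {"ax":0,"ay":0,"dx":42.5,"dy":-26.1,"dz":3.0,"az":-0.757,"hand":0},
    {"ax":0,"ay":0,"dx":42.5,"dy":-26.1,"dz":3.0,"az":-0.757,"hand":0},
    {"ax":0,"ay":0,"dx":42.5,"dy":-26.1,"dz":3.0,"az":-0.757,"hand":0},
    {"ax":0,"ay":0,"dx":42.5,"dy":-26.1,"dz":3.0,"az":-0.757,"hand":0}
  ]
}}

```text
clock: 1.2
eef_pos: [507.2, -273.9, 201.2]
tool_rot: [3.142, 0.0, 1.0]
force: [1.0, -0.1, 0.1]
width: 85.5
gripper_force: 0.0
```

```bash
python3 - <<'E'
from h import *
s=read_state();print(s['eef_pos'],s['tool_rot'],s['clock'],s['qpos'].round(2),s['qd'].round(2));print(go(506,-275,200))
E
```

```text
[ 507.22041633 -273.86284066  201.18526655] [3.14154832e+00 1.20575091e-04 9.99664167e-01] 1.2 [ 0.56  0.56 -0.17  1.76  0.12  0.83 -0.24] [-0.86  0.2   0.03 -0.3   0.02  0.09 -0.82]
(array([-0.16, -0.04,  0.12]), array([ 0.,  0., -0.]))
```

>>> {"op": "send_rows", "data": {
  "series": [
    {"ax":0,"ay":0,"az":0,"dx":0,"dy":0,"dz":0,"hand":0},
    {"ax":0,"ay":0,"az":0,"dx":0,"dy":0,"dz":0,"hand":0},
    {"ax":0,"ay":0,"az":0,"dx":0,"dy":0,"dz":0,"hand":0}
  ]
}}

```text
clock: 1.5
eef_pos: [505.0, -276.7, 201.1]
tool_rot: [-3.141, 0.001, 0.998]
force: [-0.6, -0.6, -0.7]
width: 85.5
gripper_force: 0.0
```

```bash
python3 - <<'E'
from h import *
im=grab('wrist','w1');s=read_state();print(s['eef_pos'],(-im['R'].T@im['t']).round())
for p in((506,-275,48),(453,-197,8),(420,-248,8),(513,-172,54),(513,-350,66),(488,-440,60)):print(np.round(proj(im,p)))
E
```

```text
[ 504.78913151 -277.10267288  201.25038847] [ 543. -218.  342.]
[256. 175.]
[170. 130.]
[173. 189.]
[196.  70.]
[308. 243.]
[330. 321.]
```

View pics/w1.png

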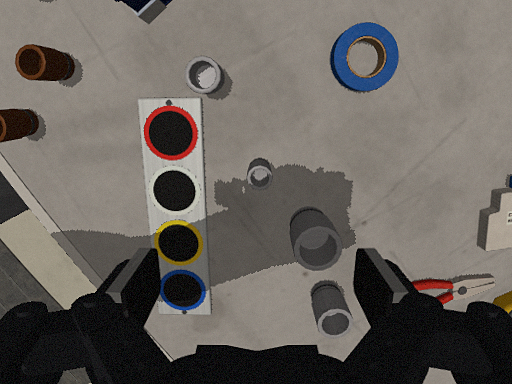

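The wrist view shows all four rings: red (171,133), white (175,190), yellow (179,242), blue (183,289). The socket tops are at s31 (204,75), s24 (260,176), s46 (317,247) and s38 (334,322).

```bash
python3 - <<'E'
from h import *
im=load('w1')
for n,z,p in(('24',48,(260,176)),('31',54,(204,75)),('46',66,(317,247)),('38',60,(334,322)),('R',8,(171,133)),('W',8,(175,190)),('Y',8,(179.5,242)),('B',8,(183.5,289.5))):print(n,onz(im,*p,z).round(1))
h=cv2.cvtColor(im['pixels'],cv2.COLOR_RGB2HSV);H,S,V=cv2.split(h)
for c,m in dict(red=((H<8)|(H>172))&(S>150)&(V>80),blue=(H>100)&(H<122)&(S>130)&(V>40),yel=(H>18)&(H<32)&(S>150)&(V>60)).items():
    m=m.astype(np.uint8);m[:,:140]=0;m[:,212:]=0;m[:80]=0;m[320:]=0
    x,y,w,hh=cv2.boundingRect(m);print(c,x,y,w,hh,onz(im,x+(w-1)/2,y+(hh-1)/2,8).round(1))
E
```

```text
24 [ 508.3 -277.6   48. ]
31 [ 516.5 -178.9   54. ]
46 [ 518.3 -358.    66. ]
38 [ 491.  -444.2   60. ]
R [ 452.6 -200.1    8. ]
W [ 420.6 -250.     8. ]
Y [ 389.  -300.3    8. ]
B [ 356.5 -351.     8. ]
red 144 106 54 54 [ 452.5 -199.4    8. ]
blue 160 270 46 41 [ 355.1 -350.9    8. ]
yel 154 220 49 45 [ 387.6 -299.4    8. ]
```

>>> {"op": "send_rows", "data": {
  "series": [
    {"ax":0,"ay":0,"az":0,"dx":0.1,"dy":0.15,"dz":4,"hand":0},
    {"ax":0,"ay":0,"az":0,"dx":0.1,"dy":0.15,"dz":8,"hand":0},
    {"ax":0,"ay":0,"az":0,"dx":0.1,"dy":0.15,"dz":11.5,"hand":0},
    {"ax":0,"ay":0,"az":0,"dx":0.1,"dy":0.15,"dz":14.5,"hand":0},
    {"ax":0,"ay":0,"az":0,"dx":0.1,"dy":0.15,"dz":17,"hand":0},
    {"ax":0,"ay":0,"az":0,"dx":0.1,"dy":0.15,"dz":18.9,"hand":0},
    {"ax":0,"ay":0,"az":0,"dx":0.1,"dy":0.15,"dz":18.9,"hand":0},
    {"ax":0,"ay":0,"az":0,"dx":0.1,"dy":0.15,"dz":18.9,"hand":0}
  ]
}}

```text
clock: 2.35
eef_pos: [507.3, -276.7, 12.6]
tool_rot: [-3.142, 0.001, 0.998]
force: [0.4, -0.1, 0.8]
width: 85.6
gripper_force: 0.0
```

```bash
python3 - <<'E'
from h import *
grab('wrist','w2');print(read_state()['eef_pos'],go(507,-276.5,12))
E
```

```text
[ 507.94186474 -276.6527096    13.24339461] (array([-0.04, -0.09,  0.12]), array([ 0.001,  0.   , -0.002]))
```

View pics/w2.png

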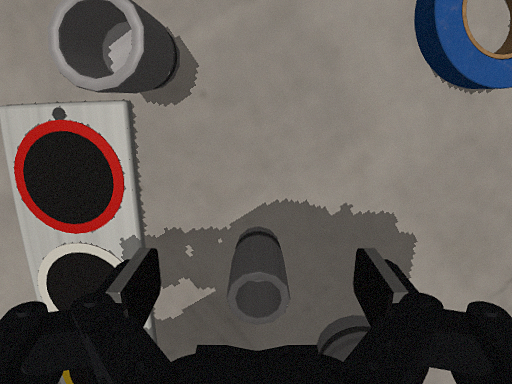

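The socket top (259,295) sits centred between the pads, so I'll close.

>>> {"op": "send_rows", "data": {
  "series": [
    {"ax":0,"ay":0,"az":0,"dx":0,"dy":-0.05,"dz":0,"hand":1},
    {"ax":0,"ay":0,"az":0,"dx":0,"dy":-0.05,"dz":0,"hand":1},
    {"ax":0,"ay":0,"az":0,"dx":0,"dy":-0.05,"dz":0,"hand":1},
    {"ax":0,"ay":0,"az":0,"dx":0,"dy":-0.05,"dz":0,"hand":1},
    {"ax":0,"ay":0,"az":0,"dx":0,"dy":-0.05,"dz":0,"hand":1},
    {"ax":0,"ay":0,"az":0,"dx":0,"dy":-0.05,"dz":0,"hand":1},
    {"ax":0,"ay":0,"az":0,"dx":0,"dy":-0.05,"dz":0,"hand":1},
    {"ax":0,"ay":0,"az":0,"dx":0,"dy":-0.05,"dz":0,"hand":1}
  ]
}}

```text
clock: 3.2
eef_pos: [507.7, -275.2, 12.8]
tool_rot: [3.141, 0.0, 1.0]
force: [-1.2, 0.8, 6.0]
width: 22.9
gripper_force: 58.5
```

```bash
python3 - <<'E'
from h import *
im=load('w2');print(onz(im,259,295,48))
im=grab('wrist','w3')
print(read_state()['width'],go(453,-198.5,22))
E
```

```text
[ 508.47921228 -276.77388969   48.        ]
22.748103887950457 (array([ 3.49, -8.75, -0.92]), array([ 0.,  0., -0.]))
```

View pics/w3.png

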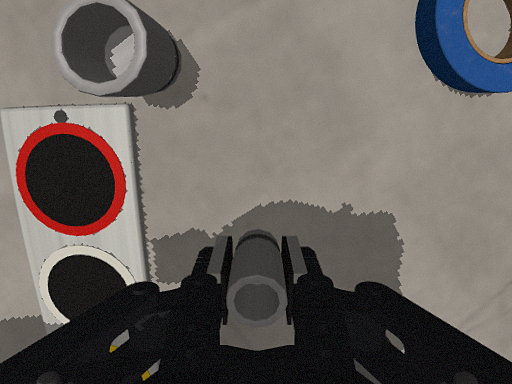

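>>> {"op": "send_rows", "data": {
  "series": [
    {"ax":0,"ay":0,"az":0,"dx":0,"dy":0,"dz":-2.5,"hand":1},
    {"ax":0,"ay":0,"az":0,"dx":0,"dy":0,"dz":-5,"hand":1},
    {"ax":0,"ay":0,"az":0,"dx":1,"dy":-2.5,"dz":-5,"hand":1},
    {"ax":0,"ay":0,"az":0,"dx":2.2,"dy":-5.5,"dz":-5,"hand":1},
    {"ax":0,"ay":0,"az":0,"dx":3,"dy":-7.7,"dz":-5,"hand":1},
    {"ax":0,"ay":0,"az":0,"dx":3.5,"dy":-8.75,"dz":-5,"hand":1},
    {"ax":0,"ay":0,"az":0,"dx":3.5,"dy":-8.75,"dz":-3.5,"hand":1},
    {"ax":0,"ay":0,"az":0,"dx":3.5,"dy":-8.75,"dz":-2.5,"hand":1},
    {"ax":0,"ay":0,"az":0,"dx":3.5,"dy":-8.75,"dz":-2.5,"hand":1},
    {"ax":0,"ay":0,"az":0,"dx":3.5,"dy":-8.75,"dz":-2.5,"hand":1}
  ]
}}

```text
clock: 4.25
eef_pos: [453.0, -198.9, 37.0]
tool_rot: [-3.141, 0.0, 0.999]
force: [0.8, -0.8, -0.1]
width: 22.9
gripper_force: 58.8
```

```bash
python3 - <<'E'
from h import *
grab('wrist','w4')
print(read_state()['eef_pos'],go(453,-198.5,21.5))
E
```

```text
[ 453.14494893 -198.88188321   37.29462248] (array([ 0.02, -0.03,  1.58]), array([ 0.   ,  0.   , -0.001]))
```

View pics/w4.png

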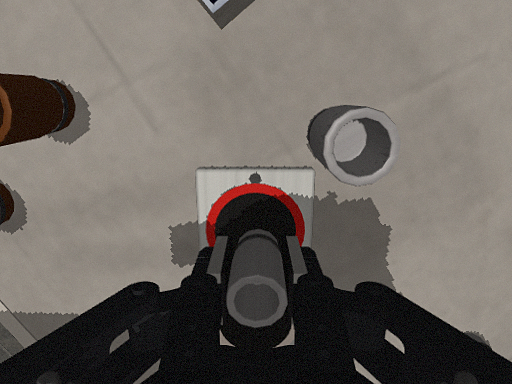

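The socket is upright and centred over the red ring (ring centre column ~256, socket ~257). I'll lower and release.

>>> {"op": "send_rows", "data": {
  "series": [
    {"ax":0,"ay":0,"az":0,"dx":0,"dy":0,"dz":0.9,"hand":1},
    {"ax":0,"ay":0,"az":0,"dx":0,"dy":0,"dz":1.5,"hand":1},
    {"ax":0,"ay":0,"az":0,"dx":0,"dy":0,"dz":1.55,"hand":1},
    {"ax":0,"ay":0,"az":0,"dx":0,"dy":0,"dz":1.55,"hand":1},
    {"ax":0,"ay":0,"az":0,"dx":0,"dy":0,"dz":1.55,"hand":0.6},
    {"ax":0,"ay":0,"az":0,"dx":0,"dy":0,"dz":1.55,"hand":0},
    {"ax":0,"ay":0,"az":0,"dx":0,"dy":0,"dz":1.55,"hand":0},
    {"ax":0,"ay":0,"az":0,"dx":0,"dy":0,"dz":1.55,"hand":0},
    {"ax":0,"ay":0,"az":0,"dx":0,"dy":0,"dz":1.55,"hand":0},
    {"ax":0,"ay":0,"az":0,"dx":0,"dy":0,"dz":1.55,"hand":0}
  ]
}}

```text
clock: 5.3
eef_pos: [452.8, -198.4, 21.9]
tool_rot: [3.141, -0.0, 1.0]
force: [0.8, -0.1, 0.7]
width: 85.3
gripper_force: 0.0
```

```bash
python3 - <<'E'
from h import *
im=load('w4');print('s31',onz(im,362,145,54))
print('ring',np.round([proj(im,(453+27.5*.54,-198.5+27.5*.8415,8))],1),'far edge seen 183')
print(read_state()['eef_pos'],go(515,-176,120),go(515,-176,14))
E
```

```text
s31 [ 515.30627496 -175.90280481   54.        ]
ring [[255.7 180.4]] far edge seen 183
[ 452.84161147 -198.40338291   21.88283942] (array([ 5.25,  4.02, -9.81]), array([ 0., -0., -0.])) (array([5.24, 4.02, 0.79]), array([ 0., -0., -0.]))
```

>>> {"op": "send_rows", "data": {
  "series": [
    {"ax":0,"ay":0,"az":0,"dx":0,"dy":0,"dz":-3,"hand":0},
    {"ax":0,"ay":0,"az":0,"dx":0,"dy":0,"dz":-7,"hand":0},
    {"ax":0,"ay":0,"az":0,"dx":1,"dy":0.8,"dz":-9,"hand":0},
    {"ax":0,"ay":0,"az":0,"dx":3.5,"dy":2.7,"dz":-9,"hand":0},
    {"ax":0,"ay":0,"az":0,"dx":5.25,"dy":4,"dz":-8,"hand":0},
    {"ax":0,"ay":0,"az":0,"dx":5.25,"dy":4,"dz":-8,"hand":0},
    {"ax":0,"ay":0,"az":0,"dx":5.25,"dy":4,"dz":-5,"hand":0},
    {"ax":0,"ay":0,"az":0,"dx":5.25,"dy":4,"dz":-2,"hand":0},
    {"ax":0,"ay":0,"az":0,"dx":5.25,"dy":4,"dz":0.8,"hand":0},
    {"ax":0,"ay":0,"az":0,"dx":5.25,"dy":4,"dz":0.8,"hand":0}
  ]
}}

```text
clock: 6.3
eef_pos: [511.2, -175.3, 10.8]
tool_rot: [-3.134, 0.003, 1.0]
force: [-1.0, -0.0, 0.3]
width: 85.4
gripper_force: 0.0
```

>>> {"op": "send_rows", "data": {
  "series": [
    {"ax":0,"ay":0,"az":0,"dx":0,"dy":0,"dz":0,"hand":0},
    {"ax":0,"ay":0,"az":0,"dx":0,"dy":0,"dz":0,"hand":1},
    {"ax":0,"ay":0,"az":0,"dx":0,"dy":0,"dz":0,"hand":1},
    {"ax":0,"ay":0,"az":0,"dx":0,"dy":0,"dz":0,"hand":1},
    {"ax":0,"ay":0,"az":0,"dx":0,"dy":0,"dz":0,"hand":1},
    {"ax":0,"ay":0,"az":0,"dx":0,"dy":0,"dz":0,"hand":1},
    {"ax":0,"ay":0,"az":0,"dx":0,"dy":0,"dz":0,"hand":1},
    {"ax":0,"ay":0,"az":0,"dx":0,"dy":0,"dz":0,"hand":1}
  ]
}}

```text
clock: 7.1
eef_pos: [515.3, -176.0, 14.8]
tool_rot: [3.14, -0.0, 1.0]
force: [-0.2, 0.5, 6.6]
width: 29.0
gripper_force: 58.7
```

```bash
python3 - <<'E'
from h import *
im=grab('wrist','w5');print(read_state()['eef_pos'],go(420.5,-249,23.5))
E
```

```text
[ 515.28576806 -176.02259931   14.79538495] (array([-11.26,  -4.03,  -0.88]), array([ 0.001, -0.   , -0.   ]))
```

View pics/w5.png

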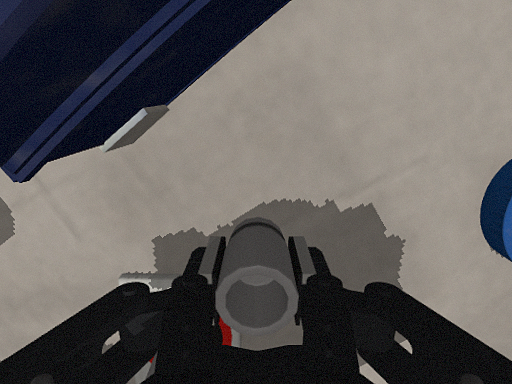

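s31 is gripped cleanly. I'll carry it to the white ring, high enough to clear s24.

>>> {"op": "send_rows", "data": {
  "series": [
    {"ax":0,"ay":0,"az":0,"dx":0,"dy":0,"dz":-3,"hand":1},
    {"ax":0,"ay":0,"az":0,"dx":0,"dy":0,"dz":-7,"hand":1},
    {"ax":0,"ay":0,"az":0,"dx":-1,"dy":-0.4,"dz":-8.5,"hand":1},
    {"ax":0,"ay":0,"az":0,"dx":-3.5,"dy":-1.2,"dz":-8.5,"hand":1},
    {"ax":0,"ay":0,"az":0,"dx":-6.5,"dy":-2.3,"dz":-8.5,"hand":1},
    {"ax":0,"ay":0,"az":0,"dx":-9.5,"dy":-3.4,"dz":-8.5,"hand":1},
    {"ax":0,"ay":0,"az":0,"dx":-11.25,"dy":-4.05,"dz":-8.5,"hand":1},
    {"ax":0,"ay":0,"az":0,"dx":-11.25,"dy":-4.05,"dz":-8,"hand":1},
    {"ax":0,"ay":0,"az":0,"dx":-11.25,"dy":-4.05,"dz":-5,"hand":1},
    {"ax":0,"ay":0,"az":0,"dx":-11.25,"dy":-4.05,"dz":-2.5,"hand":1}
  ]
}}

```text
clock: 8.15
eef_pos: [421.4, -248.4, 38.4]
tool_rot: [3.139, -0.001, 1.0]
force: [-0.6, 0.1, -1.2]
width: 28.7
gripper_force: 59.7
```

>>> {"op": "send_rows", "data": {
  "series": [
    {"ax":0,"ay":0,"az":0,"dx":0,"dy":0,"dz":0.8,"hand":1},
    {"ax":0,"ay":0,"az":0,"dx":0,"dy":0,"dz":1.5,"hand":1},
    {"ax":0,"ay":0,"az":0,"dx":0,"dy":0,"dz":1.6,"hand":1},
    {"ax":0,"ay":0,"az":0,"dx":0,"dy":0,"dz":1.6,"hand":1}
  ]
}}

```text
clock: 8.55
eef_pos: [420.7, -248.5, 23.2]
tool_rot: [3.14, -0.0, 1.0]
force: [-0.3, -0.4, -0.7]
width: 28.8
gripper_force: 59.6
```

```bash
python3 - <<'E'
from h import *
im=grab('wrist','w6');print(read_state()['eef_pos'],read_state()['force'],go(420.5,-249,23.5))
E
```

```text
[ 420.6468686  -248.65963785   23.39112427] [-0.13942529 -0.71028587 -1.8073913 ] (array([-0.04,  0.01, -0.01]), array([ 0.001, -0.   ,  0.   ]))
```

View pics/w6.png

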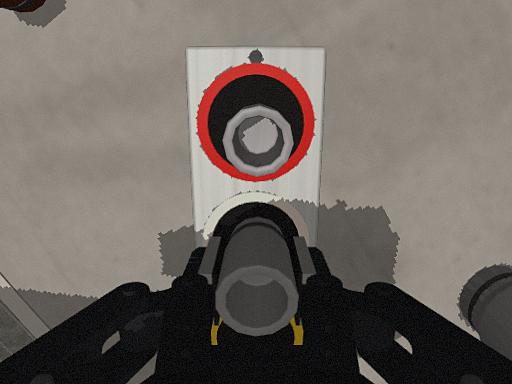

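s24 stands inside the red ring (its base is around (258,140)), and s31 is centred over white. I'll release it.

>>> {"op": "send_rows", "data": {
  "series": [
    {"ax":0,"ay":0,"az":0,"dx":0,"dy":0,"dz":0.05,"hand":0.6},
    {"ax":0,"ay":0,"az":0,"dx":0,"dy":0,"dz":0.05,"hand":0},
    {"ax":0,"ay":0,"az":0,"dx":0,"dy":0,"dz":0.05,"hand":0},
    {"ax":0,"ay":0,"az":0,"dx":0,"dy":0,"dz":0.05,"hand":0},
    {"ax":0,"ay":0,"az":0,"dx":0,"dy":0,"dz":0.05,"hand":0},
    {"ax":0,"ay":0,"az":0,"dx":0,"dy":0,"dz":0.05,"hand":0},
    {"ax":0,"ay":0,"az":0,"dx":0,"dy":0,"dz":-2,"hand":0},
    {"ax":0,"ay":0,"az":0,"dx":0,"dy":0,"dz":-6,"hand":0},
    {"ax":0,"ay":0,"az":0,"dx":0,"dy":0,"dz":-10,"hand":0},
    {"ax":0,"ay":0,"az":0,"dx":0,"dy":0,"dz":-11,"hand":0}
  ]
}}

```text
clock: 9.6
eef_pos: [421.9, -249.6, 136.3]
tool_rot: [3.135, -0.001, 1.0]
force: [0.8, 0.3, -0.8]
width: 85.4
gripper_force: 0.0
```

>>> {"op": "send_rows", "data": {
  "series": [
    {"ax":0,"ay":0,"az":0,"dx":-2.5,"dy":3.2,"dz":-1,"hand":0},
    {"ax":0,"ay":0,"az":0,"dx":-5,"dy":6.5,"dz":-1,"hand":0},
    {"ax":0,"ay":0,"az":0,"dx":-8,"dy":10.5,"dz":-1,"hand":0},
    {"ax":0,"ay":0,"az":0,"dx":-11,"dy":14.3,"dz":-1,"hand":0},
    {"ax":0,"ay":0,"az":0,"dx":-12.5,"dy":16.3,"dz":-1,"hand":0},
    {"ax":0,"ay":0,"az":0,"dx":-12.5,"dy":16.3,"dz":-1,"hand":0},
    {"ax":0,"ay":0,"az":0,"dx":-12.5,"dy":16.3,"dz":-1,"hand":0},
    {"ax":0,"ay":0,"az":0,"dx":-12.5,"dy":16.3,"dz":-1,"hand":0}
  ]
}}

```text
clock: 10.4
eef_pos: [489.2, -439.9, 142.2]
tool_rot: [-3.139, -0.001, 1.001]
force: [0.4, -0.4, -0.6]
width: 85.5
gripper_force: 0.0
```

```bash
python3 - <<'E'
from h import *
im=grab('wrist','w7');print(read_state()['eef_pos'],go(490,-442,18));print(proj(im,(490,-442,60)),proj(im,(516,-354,66)))
E
```

```text
[ 489.36534881 -439.93510029  142.54105924] (array([-0.15,  0.18, 12.45]), array([-0.002, -0.001,  0.002]))
(np.float64(259.08344185986806), np.float64(202.62891517672412)) (np.float64(218.299931007605), np.float64(70.52099190280715))
```

View pics/w7.png

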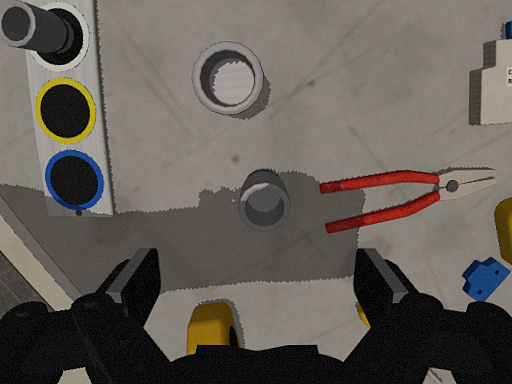

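s38's top is at (265,202), s46's at (228,77) and the tape at (210,330). The pliers' handle tips near (325,190) and (330,228) are close to the right finger, so I'll descend partly closed.

```bash
python3 - <<'E'
from h import *
im=load('w7');print(onz(im,265,202,60),onz(im,228,77,66),onz(im,65.5,110.5,8),onz(im,74.5,180,8))
a=onz(im,265,202,60);print(go(a[0],a[1],18)); print([onz(im,*p,10).round() for p in((322,188),(328,228))])
E
```

```text
[ 493.75520905 -443.8524967    60.        ] [ 518.9034197  -360.55936882   66.        ] [ 388.25876196 -300.90007209    8.        ] [ 355.73757957 -351.26811915    8.        ]
(array([-0.1 ,  0.6 , 12.45]), array([-0.002, -0.001,  0.002]))
[array([ 534., -474.,   10.]), array([ 520., -508.,   10.])]
```

>>> {"op": "send_rows", "data": {
  "series": [
    {"ax":0,"ay":0,"az":0,"dx":-0.1,"dy":0.4,"dz":0,"hand":0.3},
    {"ax":0,"ay":0,"az":0,"dx":-0.1,"dy":0.4,"dz":2,"hand":0.3},
    {"ax":0,"ay":0,"az":0,"dx":-0.1,"dy":0.4,"dz":4,"hand":0.3},
    {"ax":0,"ay":0,"az":0,"dx":-0.1,"dy":0.4,"dz":5,"hand":0.3}
  ]
}}

```text
clock: 10.85
eef_pos: [491.8, -443.8, 91.5]
tool_rot: [-3.139, -0.0, 1.001]
force: [-0.5, 0.3, -0.5]
width: 59.9
gripper_force: 0.0
```

>>> {"op": "send_rows", "data": {
  "series": [
    {"ax":0,"ay":0,"az":0,"dx":0,"dy":0,"dz":2,"hand":0.3},
    {"ax":0,"ay":0,"az":0,"dx":0,"dy":0,"dz":4,"hand":0.3},
    {"ax":0,"ay":0,"az":0,"dx":0,"dy":0,"dz":6,"hand":0.3},
    {"ax":0,"ay":0,"az":0,"dx":0,"dy":0,"dz":7.3,"hand":0.3},
    {"ax":0,"ay":0,"az":0,"dx":0,"dy":0,"dz":7.3,"hand":0.3},
    {"ax":0,"ay":0,"az":0,"dx":0,"dy":0,"dz":7.3,"hand":0.3}
  ]
}}

```text
clock: 11.45
eef_pos: [492.8, -445.0, 20.3]
tool_rot: [3.141, -0.0, 1.0]
force: [0.2, 0.0, 1.0]
width: 59.9
gripper_force: 0.0
```

>>> {"op": "send_rows", "data": {
  "series": [
    {"ax":0,"ay":0,"az":0,"dx":0,"dy":0,"dz":0,"hand":1},
    {"ax":0,"ay":0,"az":0,"dx":0,"dy":0,"dz":0,"hand":1},
    {"ax":0,"ay":0,"az":0,"dx":0,"dy":0,"dz":0,"hand":1},
    {"ax":0,"ay":0,"az":0,"dx":0,"dy":0,"dz":0,"hand":1},
    {"ax":0,"ay":0,"az":0,"dx":0,"dy":0,"dz":0,"hand":1},
    {"ax":0,"ay":0,"az":0,"dx":0,"dy":0,"dz":0,"hand":1}
  ]
}}

```text
clock: 12.05
eef_pos: [493.1, -445.6, 21.3]
tool_rot: [3.139, 0.0, 1.0]
force: [-0.5, 0.2, 6.7]
width: 36.6
gripper_force: 60.1
```

```bash
python3 - <<'E'
from h import *
im=grab('wrist','w8');print(read_state()['eef_pos'],go(388,-300,27))
t=read_state()['eef_pos']
print('rim expected',[np.round(proj(im,(t[0]+r*.54,t[1]+r*.8415,60))) for r in(-19,0,19)])
g=cv2.cvtColor(im['pixels'],cv2.COLOR_RGB2GRAY);print(g[200:345:3,256],)
E
```

```text
[ 493.16278628 -445.63354      21.32030916] (array([  6.57, -16.72,  -0.61]), array([ 0.003,  0.   , -0.   ]))
rim expected [array([256., 344.]), array([256., 302.]), array([256., 254.])]
[139 111  85  89  50  50  30  55  57  61  54  62  66  57  55  58  59  53
  61  55  62  83  83  82  82  81  79  87  83  86  69  61  54  53  63  59
  65  62  61  62  57  57  59  56  56  61  91  81  83]
```

>>> {"op": "send_rows", "data": {
  "series": [
    {"ax":0,"ay":0,"az":0,"dx":0,"dy":0,"dz":-3,"hand":1},
    {"ax":0,"ay":0,"az":0,"dx":0,"dy":0,"dz":-6.5,"hand":1},
    {"ax":0,"ay":0,"az":0,"dx":1,"dy":-2.5,"dz":-7.5,"hand":1},
    {"ax":0,"ay":0,"az":0,"dx":2.5,"dy":-6.3,"dz":-7.5,"hand":1},
    {"ax":0,"ay":0,"az":0,"dx":4.2,"dy":-10.5,"dz":-7.5,"hand":1},
    {"ax":0,"ay":0,"az":0,"dx":5.7,"dy":-14.3,"dz":-7.5,"hand":1},
    {"ax":0,"ay":0,"az":0,"dx":6.7,"dy":-16.7,"dz":-7.5,"hand":1},
    {"ax":0,"ay":0,"az":0,"dx":6.7,"dy":-16.7,"dz":-7,"hand":1},
    {"ax":0,"ay":0,"az":0,"dx":6.7,"dy":-16.7,"dz":-4.5,"hand":1},
    {"ax":0,"ay":0,"az":0,"dx":6.7,"dy":-16.7,"dz":-2.5,"hand":1}
  ]
}}

```text
clock: 13.1
eef_pos: [389.1, -299.2, 44.5]
tool_rot: [3.139, 0.0, 1.0]
force: [-0.5, 0.6, -1.5]
width: 36.5
gripper_force: 60.3
```

>>> {"op": "send_rows", "data": {
  "series": [
    {"ax":0,"ay":0,"az":0,"dx":0,"dy":0,"dz":0.8,"hand":1},
    {"ax":0,"ay":0,"az":0,"dx":0,"dy":0,"dz":1.4,"hand":1},
    {"ax":0,"ay":0,"az":0,"dx":0,"dy":0,"dz":1.5,"hand":1},
    {"ax":0,"ay":0,"az":0,"dx":0,"dy":0,"dz":1.5,"hand":1}
  ]
}}

```text
clock: 13.5
eef_pos: [388.4, -298.6, 30.1]
tool_rot: [3.141, 0.0, 1.0]
force: [-0.1, 0.2, -0.1]
width: 36.3
gripper_force: 60.3
```

```bash
python3 - <<'E'
from h import *
im=grab('wrist','w9');print(read_state()['eef_pos'],go(388,-300,29.6))
E
```

```text
[ 388.50733032 -298.60768725   30.32894298] (array([-0.14,  0.03,  0.07]), array([ 0.001, -0.   , -0.   ]))
```

>>> {"op": "send_rows", "data": {
  "series": [
    {"ax":0,"ay":0,"az":0,"dx":0,"dy":0,"dz":0.07,"hand":1},
    {"ax":0,"ay":0,"az":0,"dx":0,"dy":0,"dz":0.07,"hand":0.5},
    {"ax":0,"ay":0,"az":0,"dx":0,"dy":0,"dz":0.07,"hand":0},
    {"ax":0,"ay":0,"az":0,"dx":0,"dy":0,"dz":0.07,"hand":0},
    {"ax":0,"ay":0,"az":0,"dx":0,"dy":0,"dz":0.07,"hand":0},
    {"ax":0,"ay":0,"az":0,"dx":0,"dy":0,"dz":0.07,"hand":0},
    {"ax":0,"ay":0,"az":0,"dx":0,"dy":0,"dz":-2,"hand":0},
    {"ax":0,"ay":0,"az":0,"dx":0,"dy":0,"dz":-6,"hand":0},
    {"ax":0,"ay":0,"az":0,"dx":0,"dy":0,"dz":-10,"hand":0},
    {"ax":0,"ay":0,"az":0,"dx":0,"dy":0,"dz":-12,"hand":0}
  ]
}}

```text
clock: 14.55
eef_pos: [389.1, -298.9, 152.7]
tool_rot: [3.138, 0.0, 1.0]
force: [0.7, 0.0, -0.5]
width: 85.1
gripper_force: 0.0
```

>>> {"op": "send_rows", "data": {
  "series": [
    {"ax":0,"ay":0,"az":0,"dx":0.6,"dy":4,"dz":0,"hand":0},
    {"ax":0,"ay":0,"az":0,"dx":1.2,"dy":8,"dz":0,"hand":0},
    {"ax":0,"ay":0,"az":0,"dx":1.8,"dy":12,"dz":0,"hand":0},
    {"ax":0,"ay":0,"az":0,"dx":2.1,"dy":14,"dz":0,"hand":0},
    {"ax":0,"ay":0,"az":0,"dx":2.1,"dy":14,"dz":0,"hand":0},
    {"ax":0,"ay":0,"az":0,"dx":2.1,"dy":14,"dz":0,"hand":0},
    {"ax":0,"ay":0,"az":0,"dx":2.1,"dy":14,"dz":0,"hand":0},
    {"ax":0,"ay":0,"az":0,"dx":2.1,"dy":14,"dz":0,"hand":0}
  ]
}}

```text
clock: 15.35
eef_pos: [515.9, -356.0, 149.9]
tool_rot: [-3.14, 0.0, 0.999]
force: [-0.2, -0.2, 0.5]
width: 85.4
gripper_force: 0.0
```

```bash
python3 - <<'E'
from h import *
im=grab('wrist','w10');print(read_state()['eef_pos'],go(518,-357,20));print(proj(im,(518,-357,66)))
E
```

```text
[ 516.14432208 -356.02976972  150.00723735] (array([ 0.02,  0.22, 13.  ]), array([-0.001,  0.   , -0.001]))
(np.float64(259.7161538007303), np.float64(199.5156669947237))
```

View pics/w10.png

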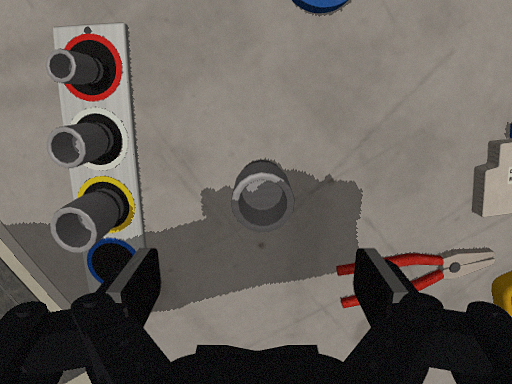

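The first three sockets stand in red, white and yellow. s46's top is at (262,200), where I predicted it. I'll descend and grip.

>>> {"op": "send_rows", "data": {
  "series": [
    {"ax":0,"ay":0,"az":0,"dx":0,"dy":0.3,"dz":3,"hand":0},
    {"ax":0,"ay":0,"az":0,"dx":0,"dy":0.3,"dz":6,"hand":0},
    {"ax":0,"ay":0,"az":0,"dx":0,"dy":0.3,"dz":9,"hand":0},
    {"ax":0,"ay":0,"az":0,"dx":0,"dy":0.3,"dz":11.5,"hand":0},
    {"ax":0,"ay":0,"az":0,"dx":0,"dy":0.3,"dz":12.9,"hand":0},
    {"ax":0,"ay":0,"az":0,"dx":0,"dy":0.3,"dz":12.9,"hand":0},
    {"ax":0,"ay":0,"az":0,"dx":0,"dy":0.3,"dz":12.9,"hand":0}
  ]
}}

```text
clock: 16.1
eef_pos: [520.1, -358.1, 21.6]
tool_rot: [3.141, -0.0, 1.0]
force: [0.2, -0.9, 0.5]
width: 85.5
gripper_force: 0.0
```

>>> {"op": "send_rows", "data": {
  "series": [
    {"ax":0,"ay":0,"az":0,"dx":0,"dy":0,"dz":0,"hand":1},
    {"ax":0,"ay":0,"az":0,"dx":0,"dy":0,"dz":0,"hand":1},
    {"ax":0,"ay":0,"az":0,"dx":0,"dy":0,"dz":0,"hand":1},
    {"ax":0,"ay":0,"az":0,"dx":0,"dy":0,"dz":0,"hand":1},
    {"ax":0,"ay":0,"az":0,"dx":0,"dy":0,"dz":0,"hand":1},
    {"ax":0,"ay":0,"az":0,"dx":0,"dy":0,"dz":0,"hand":1},
    {"ax":0,"ay":0,"az":0,"dx":0,"dy":0,"dz":0,"hand":1}
  ]
}}

```text
clock: 16.8
eef_pos: [520.4, -358.3, 22.2]
tool_rot: [3.14, 0.0, 1.0]
force: [-0.5, 0.6, 6.0]
width: 44.4
gripper_force: 61.5
```

```bash
python3 - <<'E'
from h import *
p=read_state()['eef_pos'];print(p,go(355.5,-350.3,p[2]+8.7))
E
```

```text
[ 520.43206409 -358.28803169   22.17133336] (array([ -8.24, -14.31,  -0.9 ]), array([ 0.002,  0.   , -0.   ]))
```

>>> {"op": "send_rows", "data": {
  "series": [
    {"ax":0,"ay":0,"az":0,"dx":0,"dy":0,"dz":-3,"hand":1},
    {"ax":0,"ay":0,"az":0,"dx":0,"dy":0,"dz":-7,"hand":1},
    {"ax":0,"ay":0,"az":0,"dx":-1.2,"dy":-2,"dz":-8.5,"hand":1},
    {"ax":0,"ay":0,"az":0,"dx":-3.3,"dy":-5.7,"dz":-8.5,"hand":1},
    {"ax":0,"ay":0,"az":0,"dx":-5.5,"dy":-9.5,"dz":-8.5,"hand":1},
    {"ax":0,"ay":0,"az":0,"dx":-7.3,"dy":-12.7,"dz":-8.5,"hand":1},
    {"ax":0,"ay":0,"az":0,"dx":-8.25,"dy":-14.3,"dz":-8.5,"hand":1},
    {"ax":0,"ay":0,"az":0,"dx":-8.25,"dy":-14.3,"dz":-8,"hand":1},
    {"ax":0,"ay":0,"az":0,"dx":-8.25,"dy":-14.3,"dz":-5,"hand":1},
    {"ax":0,"ay":0,"az":0,"dx":-8.25,"dy":-14.3,"dz":-2.5,"hand":1}
  ]
}}

```text
clock: 17.8
eef_pos: [356.6, -350.6, 45.4]
tool_rot: [3.138, -0.0, 1.0]
force: [-0.4, -0.2, -1.7]
width: 44.0
gripper_force: 62.0
```

>>> {"op": "send_rows", "data": {
  "series": [
    {"ax":0,"ay":0,"az":0,"dx":0,"dy":0,"dz":0.8,"hand":1},
    {"ax":0,"ay":0,"az":0,"dx":0,"dy":0,"dz":1.4,"hand":1},
    {"ax":0,"ay":0,"az":0,"dx":0,"dy":0,"dz":1.5,"hand":1},
    {"ax":0,"ay":0,"az":0,"dx":0,"dy":0,"dz":1.5,"hand":1}
  ]
}}

```text
clock: 18.2
eef_pos: [355.5, -350.3, 31.3]
tool_rot: [3.14, 0.0, 1.0]
force: [0.4, -0.7, -1.9]
width: 44.3
gripper_force: 61.9
```

```bash
python3 - <<'E'
from h import *
print(read_state()['eef_pos'],go(355.5,-350.3,30.6))
E
```

```text
[ 355.47868717 -350.27875401   31.31797699] (array([-0.  ,  0.  ,  0.07]), array([0.001, 0.   , 0.   ]))
```

Now I'll release, rise, and back off so the fixed cameras have a clear view.

>>> {"op": "send_rows", "data": {
  "series": [
    {"ax":0,"ay":0,"az":0,"dx":0,"dy":0,"dz":0.06,"hand":1},
    {"ax":0,"ay":0,"az":0,"dx":0,"dy":0,"dz":0.06,"hand":0.5},
    {"ax":0,"ay":0,"az":0,"dx":0,"dy":0,"dz":0.06,"hand":0},
    {"ax":0,"ay":0,"az":0,"dx":0,"dy":0,"dz":0.06,"hand":0},
    {"ax":0,"ay":0,"az":0,"dx":0,"dy":0,"dz":0.06,"hand":0},
    {"ax":0,"ay":0,"az":0,"dx":0,"dy":0,"dz":0.06,"hand":0},
    {"ax":0,"ay":0,"az":0,"dx":0,"dy":0,"dz":-2,"hand":0},
    {"ax":0,"ay":0,"az":0,"dx":0,"dy":0,"dz":-6,"hand":0},
    {"ax":0,"ay":0,"az":0,"dx":0,"dy":0,"dz":-10,"hand":0},
    {"ax":0,"ay":0,"az":0,"dx":0,"dy":0,"dz":-14,"hand":0}
  ]
}}

```text
clock: 19.2
eef_pos: [354.5, -349.7, 172.2]
tool_rot: [-3.141, -0.0, 1.0]
force: [-0.5, -0.3, -0.9]
width: 85.1
gripper_force: 0.0
```

>>> {"op": "send_rows", "data": {
  "series": [
    {"ax":0,"ay":0,"az":0,"dx":-3,"dy":3,"dz":-2,"hand":0},
    {"ax":0,"ay":0,"az":0,"dx":-6,"dy":6,"dz":-4,"hand":0},
    {"ax":0,"ay":0,"az":0,"dx":-9,"dy":9,"dz":-5,"hand":0},
    {"ax":0,"ay":0,"az":0,"dx":-9,"dy":9,"dz":-5,"hand":0},
    {"ax":0,"ay":0,"az":0,"dx":-9,"dy":9,"dz":-5,"hand":0},
    {"ax":0,"ay":0,"az":0,"dx":-9,"dy":9,"dz":-5,"hand":0}
  ]
}}

```text
clock: 19.8
eef_pos: [381.5, -472.5, 220.0]
tool_rot: [-3.139, -0.001, 1.001]
force: [-0.6, 0.5, -0.8]
width: 85.4
gripper_force: 0.0
```

```bash
python3 - <<'E'
from h import *
a=grab('scene','s1')['pixels'];b=grab('side','d1')['pixels'];c=grab('wrist','w11')
print(read_state()['eef_pos'],read_state()['force'])
f=lambda x:cv2.resize(x[:,:,::-1],None,fx=2.5,fy=2.5,interpolation=2)
t=np.hstack([f(a[125:275,195:355]),f(b[95:245,180:340])[:, :400]])
w=cv2.resize(c['pixels'][:200,:400,::-1],(400,200));cv2.imwrite('pics/fin.png',np.vstack([t,np.hstack([w,w*0])]))
R=[(453,-198.5),(420.5,-249),(388,-299.5),(355.5,-350)]
for im,n in((load('s1'),'scene'),(load('d1'),'side')):
    for (x,y),h in zip(R,(48,54,60,66)):
        u,v=proj(im,(x,y,8+h)); o=(195,125) if n=='scene' else (180,95)
        print(n,h,np.round([(u-o[0])*2.5+(400 if n=='side' else 0),(v-o[1])*2.5]))
E
```

```text
[ 381.86542194 -472.86784959  220.48116613] [-0.35524018 -0.45057434  0.23205263]
scene 48 [133. 174.]
scene 54 [187. 151.]
scene 60 [240. 130.]
scene 66 [290. 109.]
side 48 [539. 260.]
side 54 [575. 215.]
side 60 [609. 173.]
side 66 [639. 135.]
```

View pics/fin.png

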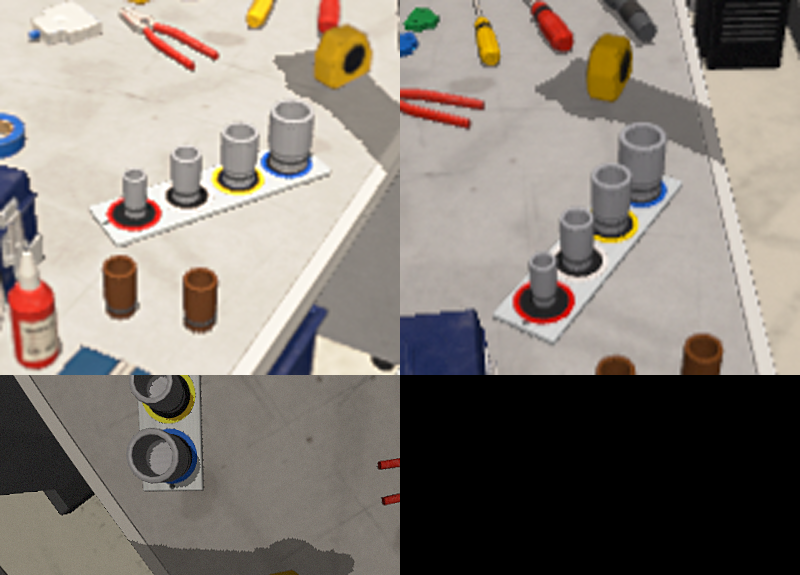

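All four sockets stand upright in their rings, with their tops within about 4 px of the expected spots in the 2.5x crops. The tape and bottle haven't moved, so I'll hand it in.

```bash
python3 -c "
from cell import finish_job
print(finish_job())"
```

```text
the job is handed in; nothing more can be done
None
```

The job is handed in at about 20 s on the robot's clock: the four sockets stand upright in their rings in order of size from red to blue, and the tape measure and red bottle were left where they were; the hand-in call gave no verdict.

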